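Put the finishing tools back in their own fitted pockets

TASK

Someone has put the finishing tools back in the wrong pockets of the red drawer tray, so that they stick up and the drawer will not go back in. Swap them round, laying one aside on a bare patch of bench for as long as you need the room, until the block plane, the sanding block, the tape measure and the dusting brush each lie upright, right down on the bottom of the pocket cut to their own shape, and are let go. Leave the green screw tin and the G-clamp where they are.

Things in the scene. Friction and masses are not known exactly. Their poses are not given: they have to be found in the camera images.
- block_plane: Small dark blue block plane, 48 (x) x 160 (y) x 49 mm high, 0.6 kg. Origin: centre of the sole; z up. Grip from above across x on the lever cap: 38 mm wide, y -45 to +20, 30 to 44 mm over the sole; below that are side walls 48 mm apart, 28 high. At the start it lies on top of the sanding block's pocket. Home: origin over its insert's origin, y along the insert's y, either way round.
- sanding_block: Cork-brown sanding block, 60 (x) x 111 (y) x 30 mm high box, 0.12 kg. Origin: centre of its underside; z up. Grip across x. At the start it lies on top of the brush's pocket, over the handle end. Home: origin over its insert's origin, y along the insert's y, either way round.
- tape_measure: Yellow tape measure on its base, 65 mm high, 0.28 kg. Origin: underside, mid-length; z up. Case 36 mm wide (x), y -23 to +51: grip it across x at y +14, 20 to 50 mm up. Metal tongue, 19 wide, low down, runs on to y -51. At the start it stands loose in the plane's pocket. Home: origin over its insert's origin, y axes the same way.
- brush: Dusting brush lying flat, 42 (x) x 192 (y) x 15 mm high, 0.07 kg. Origin: underside, mid-length; z up. Dark bristles y -96 to -24; metal ferrule y -24 to +7, 34 wide, 2 to 14 mm high: grip it across x at y -9; wooden handle, 18 wide, to y +96. At the start it lies on top of the tape's pocket. Home: origin over its insert's origin, y axes the same way.
- plane_pocket: Insert for the plane. All four inserts: black foam slabs, 88 (x) x 220 (y) x 18 mm, side by side in any order in a fixed red steel tray with a 26 mm high rim. Origin: centre of the underside, 2 mm over the bench; z up, y lengthwise towards the robot. Pockets are amber-bottomed, 10 mm deep: bottom 8, top face 18 mm over the origin. This pocket: plain oblong, 60 x 172 mm, centred.
- block_pocket: Insert for the sanding block; frame, size, depth as for plane_pocket. Pocket: short wide oblong, 72 (x) x 123 mm (y), centred. A black finger channel, y -34 to +16 mm, as deep as the pockets, crosses all four inserts. For laying a tool aside: the bench behind the tray round x = 0.67, y = 0.02 m (robot's frame; 130 mm along x, 100 mm along y) is bare at every start.
- tape_pocket: Insert for the tape measure; frame, size, depth and channel as for the other inserts. Pocket: 48 mm wide (x) for the case, from the channel to y +57 mm; beyond the channel a slot 27 mm wide to y -57 mm for the tongue.
- brush_pocket: Insert for the brush; frame, size, depth and channel as for the other inserts. Pocket: 54 mm wide (x) for the bristles from y -102 mm to the channel, 30 mm wide for the handle from the channel to y +102 mm.
- screw_tin: Open green tin of wood screws, 80 x 110 x 28 mm, loose on the bench right of the tray; origin: centre of its underside. A bystander: leave it where it is.
- g_clamp: Small steel G-clamp lying flat, 153 x 87 x 18 mm, loose on the bench behind the tray on the right; origin: centre of its underside. A bystander: leave it where it is.
There are look-alikes about, which are no part of the job. There is more than one size of the tape_measure; the one meant has the size given above.

How it is judged:
By the outcome, as a careful person would: the job done as asked, in the order asked, and still so for the second after the job is handed in, with the robot touching nothing.
It also fails if it takes over 102 s, if anything falls off the work surface, if the arm or the gripper's body presses on something with over 40 N, if the wrist force passes 120 N, or if a joint passes its speed limit or range.

ROBOT

A 6-joint arm with a two-finger parallel gripper is mounted at the origin on a cart in front of the work surface, level with it; the furniture and walls round the work are solid. World frame = base frame: x ahead of the robot, y to its left, z up, the work surface at z = 0. Lengths are in m, angles in degrees, forces in N, time in s.
With the tool pointing down it reaches from about 0.35 to 0.85 m from the base axis. Payload 8.1 kg.
Tool frame: the origin (TCP) lies midway between the tips of the shut fingers; the grasp point (between the pads) lies 19 mm behind it; z points along the fingers, y is the line along which they close (so a half turn about z gives the same grasp; the last joint's range is limited). The gripper opens to 93 mm and grips with 3 to 60 N. Pads are 15 mm wide; open, the fingers measure 128 mm over their backs; the gripper's body (75 mm by 188 mm) begins 65 mm behind the grasp point.
Start: joints at [63.117, 7.471, 85.268, -0, 87.261, -4.893], TCP at [0.225, 0.556, 0.219] pointing down, gripper open.
Joint ranges: [-169.43, 169.43], [-51.17, 129.36], [1.28, 143.12], [-76.62, 256.62], [0, 156.53], [-152.29, 152.29]. Speed limits (degrees/s): [136.94, 136.94, 159.86, 180, 180, 180].

INTERFACE

Orientations are given as [roll, pitch, yaw] about the fixed x, y, z axes, in that order (R = Rz(yaw) Ry(pitch) Rx(roll)).
In Python, from rig import * gives the robot as it stands.
- The arm moves only by the shell command python3 -m jog 'ROWS'. ROWS is JSON, a list that holds one entry, the list of rows, each a list of 5 numbers: the shift along the tool's x, y, z in cm, then the turn about the tool's z in degrees, then the finger opening in cm, from 0 to 9.3. A call has 1 to 5 rows; each row shifts and turns the commanded pose from where the row before left it, along the tool's axes as they then stand; what a row does not reach is not made up. A row lasts 1/10 s, in which the tool goes at most 50 mm and 8.59 degrees, less where a joint would pass 70% of its speed; a pose out of reach is approached as far as the arm can. A call with a gripper value outside its range is refused whole. The fingers move at their own pace and stop on an object; the grip force is fixed at half the most. Time passes only in rows, so rows that do not move let the fingers close. It gives the time, the measured TCP pose, the force, the opening and the grip force at its end, in the units of the state.
- observe(): the state, without advancing time (a new reading comes with each control period).
- snapshot(name): name is "side" or "top"; returns the picture (420x560x3 uint8, red, green, blue); there is no depth.
- get_calibration(name): a dict with "fov_y" (degrees; the focal length in pixels is half the picture's height over the tangent of half this angle, whatever the lens; pixels are square), "cx", "cy" (the principal point, pixels), "cam_to_world" (4x4, takes a point from camera to world coordinates). Camera axes: x right, y down, z forward; pixel columns grow to the right and rows downward; lengths in m; the calibration is good to about 2 mm. A picture is of the moment at which its call begins. get_calibration takes no time and is no camera call.
- hand_in(): hands the job in; it is judged then, once.
The state is a dict: "time_s": time; "joint_pos": joint angles; "dq": joint speeds; "joint_efforts": joint torques, N m; "tcp_pos": TCP position; "ee_rot": TCP orientation; "force": force on the tool from outside, world axes, zero at the start; "moment": the same for the moment, N m; "gripper_width": opening from 0.0 (shut) to 1.0 (fully open); "grasp_force": force on a finger pad.
Only numpy, scipy, OpenCV 4.12 (cv2) and the standard library are available. Lean on these libraries where they do the work, as an engineer would, in place of code of your own. Each camera call takes 0.05 s, during which the arm holds its last target. There are 200 camera calls.

## Working session

There is one attempt and no reset: what is moved stays moved. The work goes in short steps, Python scripts to look and compute and a shell command to move; the robot and the scene stay as the last step left them, time stands still between calls to the robot, and variables do not carry over. Pictures are saved under pics/ and viewed, at most 14 in all, crops included, and the job is handed in when it is done.

```bash
ls; mkdir -p pics; python3 - <<'E'
from rig import *
import cv2
for n in("top","side"):
    c=get_calibration(n);print(n,c)
    cv2.imwrite(f"pics/{n}0.png",snapshot(n)[:,:,::-1])
print(observe())
E
```

```text
pics
top {'fov_y': 43.04675836520565, 'cx': 275.6389021494365, 'cy': 208.30539609273467, 'cam_to_world': array([[ 1.04499758e-04, -9.96384008e-01,  8.49640924e-02,
         4.57608893e-01],
       [-9.99997743e-01,  7.61820494e-05,  2.12332166e-03,
        -2.34277971e-01],
       [-2.12211648e-03, -8.49641226e-02, -9.96381751e-01,
         1.04375750e+00],
       [ 0.00000000e+00,  0.00000000e+00,  0.00000000e+00,
         1.00000000e+00]])}
side {'fov_y': 45.24073586534191, 'cx': 273.92801969001425, 'cy': 208.72328233224064, 'cam_to_world': array([[-0.9115547 , -0.25123719,  0.32549641,  0.24673498],
       [-0.41085983,  0.5877202 , -0.6969786 ,  0.41989085],
       [-0.01619387, -0.76906751, -0.63896238,  0.66578015],
       [ 0.        ,  0.        ,  0.        ,  1.        ]])}
{'time_s': 0.1, 'joint_pos': array([ 6.31192195e+01,  7.51228491e+00,  8.53240457e+01, -2.98065178e-04,
        8.72623556e+01, -4.89395320e+00]), 'dq': array([-0.03285788, -0.11546439, -0.20091762,  0.00874772,  0.06064892,
        0.00227132]), 'joint_efforts': array([ 1.80543553e-03, -5.61340892e+01, -4.93095195e+01,  7.70403980e-02,
        2.91458401e-02,  6.82315346e-06]), 'tcp_pos': array([0.22438521, 0.55589141, 0.21766704]), 'ee_rot': array([-1.79901648e+02, -8.12248145e-03,  1.58013180e+02]), 'force': array([ 0.18682108, -0.38038888,  0.40358765]), 'moment': array([0.00159734, 0.05726541, 0.00128658]), 'grasp_force': 0.0, 'gripper_width': 1.001096170996173}
```

View pics/top0.png

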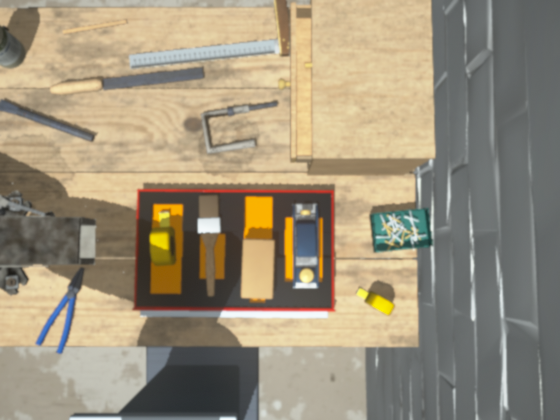

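View pics/side0.png

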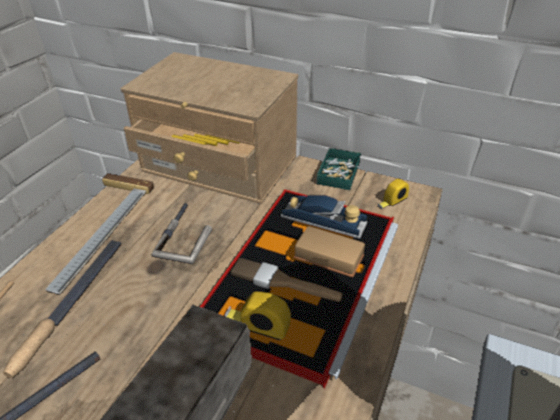

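The top view has the tray spanning columns 136–334 and rows 187–312. Left to right the pockets are plane (tape in it), tape (brush on it), brush (block on it) and block (plane on it), with the bare patch above the tray around (150, 150). I'll enlarge this to measure it.

```bash
cat > h.py <<'E'
from rig import *
import cv2, numpy as np
def ray(n,u,v,z):
    c=get_calibration(n);M=c["cam_to_world"];f=210/np.tan(np.radians(c["fov_y"]/2))
    d=M[:3,:3]@np.array([(u-c["cx"])/f,(v-c["cy"])/f,1]);o=M[:3,3]
    return (o+d*(z-o[2])/d[2])
def pix(n,p):
    c=get_calibration(n);M=c["cam_to_world"];f=210/np.tan(np.radians(c["fov_y"]/2))
    q=M[:3,:3].T@(np.array(p)-M[:3,3]);return np.array([c["cx"]+f*q[0]/q[2],c["cy"]+f*q[1]/q[2]])
def crop(n,out,x0,y0,w,h,s):
    im=snapshot(n)[:,:,::-1][y0:y0+h,x0:x0+w]
    im=cv2.resize(im,None,fx=s,fy=s,interpolation=cv2.INTER_CUBIC)
    for i in range(0,w,20):cv2.putText(im,str(x0+i),(int(i*s),10),0,.35,(255,255,255),1);cv2.line(im,(int(i*s),12),(int(i*s),18),(255,255,255),1)
    for i in range(20,h,20):cv2.putText(im,str(y0+i),(0,int(i*s)),0,.35,(255,255,255),1);cv2.line(im,(22,int(i*s)),(28,int(i*s)),(255,255,255),1)
    cv2.imwrite(f"pics/{out}.png",im)
def st():
    o=observe();print(round(o["time_s"],2),np.round(o["tcp_pos"]*1000,1),np.round(o["ee_rot"],1),np.round(o["force"],1),round(o["gripper_width"]*93,1),round(o["grasp_force"],1))
E
python3 - <<'E'
from h import *
crop("top","c1",130,180,210,140,3.8)
# tray top rim outer corners z=.026
for p in [(137,189),(334,186),(135,311),(334,310)]: print(p,np.round(ray("top",*p,.026),4))
E
```

```text
(137, 189) [0.5817 0.0348 0.026 ]
(334, 186) [ 0.5875 -0.3444  0.026 ]
(135, 311) [0.3498 0.0334 0.026 ]
(334, 310) [ 0.3518 -0.3423  0.026 ]
```

View pics/c1.png

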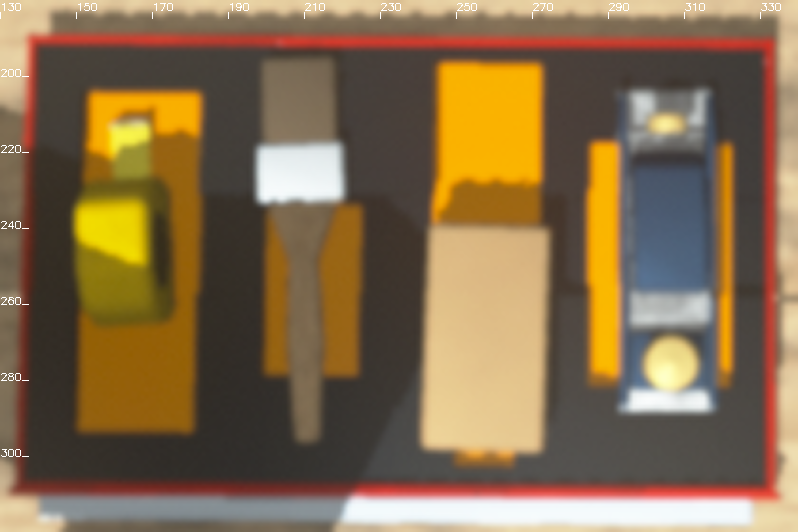

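```bash
cat > m.py <<'E'
from h import *
from scipy.optimize import least_squares
C=lambda X,Y,z:ray("top",130+X/3.8,180+Y/3.8,z)[:2]
O=[] # crop pt, z, insert index, local x,y (None=skip)
def a(i,X,Y,z,lx,ly):O.append((i,C(X,Y,z),lx,ly))
a(0,88,91,.01,30,-86);a(0,76,432,.01,30,86);a(0,203,91,.02,-30,None);a(0,194,432,.02,-30,None)
a(1,264,375,.01,24,57);a(1,359,375,.02,-24,None)
a(2,438,62,.01,27,-102);a(2,543,62,.02,-27,None);a(2,457,465,.01,15,102);a(2,514,465,.02,-15,None)
a(3,590,142,.02,36,None);a(3,588,386,.02,36,None);a(3,733,142,.01,-36,-61.5);a(3,731,386,.01,-36,61.5)
def w(p,i,lx,ly):
    x,y,t=p;v=np.array([-ly,lx+(1.5-i)*88])/1000;c,s=np.cos(t),np.sin(t)
    return np.array([x,y])+np.array([[c,-s],[s,c]])@v
def r(p):
    e=[]
    for i,q,lx,ly in O:
        d=w(p,i,lx,0 if ly is None else ly)-q
        e.append(d[1]*1000)
        if ly is not None:e.append(d[0]*1000)
    return e
s=least_squares(r,[.46,-.15,0])
print(s.x[:2],np.degrees(s.x[2]),np.round(s.fun,1))
for i in range(4):print(i,np.round(w(s.x,i,0,0)*1000,1), "grip y-9",np.round(w(s.x,i,0,-9)*1000,1))
f=lambda n,*P:print(n,*[np.round(C(*q)*1000,1) for q in P])
f("tape case top c, tongue end c",(112,251,.075),(130.5,122,.015))
f("brush ferr c L R, bristle end, handle end",(300.5,173,.034),(257,173,.034),(344,173,.034),(298,58,.03),(306,442,.03))
f("block",(430,226,.05),(550,228,.05),(541,452,.05),(421,448,.05))
f("plane far,near, cap",(667,90,.045),(667,411,.045),(672,240,.064))
E
python3 m.py
```

```text
[ 0.4668389  -0.15451387] -0.3742704287149234 [ 0.1 -0.4 -1.5  0.9  1.4 -0.5 -0.8  0.6 -0.1  0.6 -0.5  1.3  0.5  0.1
 -1.1  0.1 -1.   1.1 -0.8 -0.   0.1]
0 [467.7 -22.5] grip y-9 [476.7 -22.6]
1 [ 467.1 -110.5] grip y-9 [ 476.1 -110.6]
2 [ 466.6 -198.5] grip y-9 [ 475.6 -198.6]
3 [ 466.  -286.5] grip y-9 [ 475.  -286.6]
tape case top c, tongue end c [471.4 -21.3] [538.  -16.3]
brush ferr c L R, bristle end, handle end [ 510.9 -105.8] [510.9 -84. ] [ 510.9 -127.5] [ 569.1 -103.4] [ 377.6 -109.4]
block [ 484.  -171.6] [ 483.1 -230.5] [ 374.4 -226.1] [ 376.3 -167.8]
plane far,near, cap [ 551.5 -288.4] [ 393.8 -287.7] [ 476.9 -289.5]
```

The fit puts the tray at a −0.37° turn, with residuals of about 1 mm. The brush's white band (crop 257–344, 143–203) doesn't match the ferrule dimensions given, so I'll check it in the side view.

```bash
python3 - <<'E'
from h import *
crop("side","c2",200,180,200,150,4)
# predicted ferrule corners if brush from bristle end (569,-103.4)->(377.6,-109.4)
a=np.array([.5691,-.1034]);b=np.array([.3776,-.1094]);d=(b-a)/np.linalg.norm(b-a);n=np.array([-d[1],d[0]])
for y in(-96,-24,7,96):
  for x in(-17,17):
    p=a+d*(y+96)/1000+n*x/1000;print(y,x,np.round(p,3),np.round(pix("side",[*p,.034])),np.round(pix("top",[*p,.034])))
E
```

```text
-96 -17 [ 0.569 -0.086] [230. 272.] [199. 195.]
-96 17 [ 0.57 -0.12] [239. 258.] [217. 195.]
-24 -17 [ 0.497 -0.089] [269. 283.] [200. 233.]
-24 17 [ 0.498 -0.123] [276. 269.] [218. 233.]
7 -17 [ 0.466 -0.09 ] [286. 289.] [200. 249.]
7 17 [ 0.467 -0.124] [293. 274.] [218. 249.]
96 -17 [ 0.377 -0.092] [338. 304.] [201. 297.]
96 17 [ 0.378 -0.126] [344. 289.] [219. 296.]
```

View pics/c2.png

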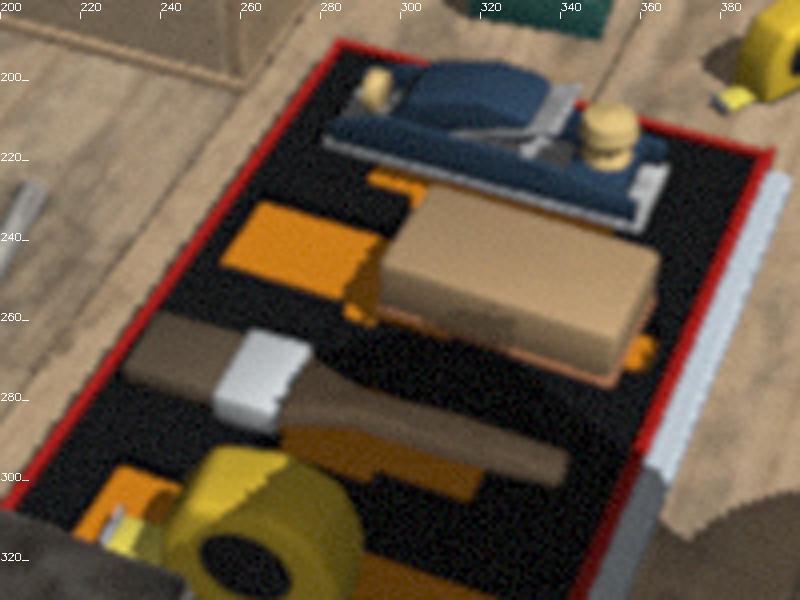

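The bright band may just be a sunlit part of the brush, so I'll recheck it before gripping there. The sanding block goes first: centre (0.4295, −0.199), turned −2.1°.

```bash
cat >> h.py <<'E'
def to(x,y,z,yaw,cur=None):
    "turn first, then shift (cm) in tool axes"
    o=observe();p=o["tcp_pos"] if cur is None else np.array(cur)
    t=np.radians(yaw);R=np.array([[np.cos(t),np.sin(t),0],[np.sin(t),-np.cos(t),0],[0,0,-1]])
    print("turn",round(-((yaw-o["ee_rot"][2]+180)%360-180),2),"shift cm",np.round(R.T@(np.array([x,y,z])-p)*100,2))
E
python3 -m jog '[[[0,0,0,-6.6,9.3],[0,0,0,-6.6,9.3],[0,0,0,-6.7,9.3],[0,0,0,0,8]]]'
python3 -c "
from h import *
st();to(.4295,-.199,.15,177.9)"
```

```text
time_s: 0.6
tcp_pos: [0.2246, 0.5562, 0.2183]
ee_rot: [-180.0, -0.0, 178.0]
force: [-0.6, -0.1, 0.7]
gripper_width: 0.954
grasp_force: 0.0
0.6 [224.6 556.2 218.3] [-180.   -0.  178.] [-0.6 -0.1  0.7] 88.7 0.0
turn 0.12 shift cm [-23.24 -74.72   6.83]
```

```bash
python3 -m jog '[[[-2,-4.4,0,0,8],[-2,-4.4,0,0,8],[-2,-4.4,0,0,8],[-2,-4.4,0,0,8],[-2,-4.4,0,0,8]]]' >/dev/null
python3 -m jog '[[[-2,-4.4,0,0,8],[-2,-4.4,0,0,8],[-2,-4.4,0,0,8],[-2,-4.4,0,0,8],[-2,-4.4,0,0,8]]]'
python3 -m jog '[[[-1,-4.7,0,0,8],[-1,-4.7,0,0,8],[-1,-4.7,0,0,8],[0,-4.7,0,0,8],[0,-4.7,0,0,8]]]'
python3 -m jog '[[[0,-4,0,0,8],[0,0,0,0,8],[0,0,0,0,7.8]]]'
python3 -c "
from h import *
st();to(.4295,-.199,.031,177.9)"
```

```text
time_s: 1.6
tcp_pos: [0.4088, 0.1075, 0.2189]
ee_rot: [180.0, 0.1, 177.7]
force: [0.7, 0.1, -0.6]
gripper_width: 0.859
grasp_force: 0.0
time_s: 2.1
tcp_pos: [0.4296, -0.1286, 0.2187]
ee_rot: [-180.0, 0.0, 177.7]
force: [1.6, 0.3, -0.0]
gripper_width: 0.861
grasp_force: 0.0
time_s: 2.4
tcp_pos: [0.4281, -0.167, 0.2184]
ee_rot: [180.0, -0.0, 177.6]
force: [1.3, -0.5, 0.0]
gripper_width: 0.845
grasp_force: 0.0
2.4 [ 428.1 -167.   218.4] [180.   -0.  177.6] [ 1.3 -0.5  0. ] 78.6 0.0
turn -0.28 shift cm [-0.26 -3.19 18.74]
```

```bash
python3 -m jog '[[[-0.26,-3.2,2.7,-0.3,7.4],[0,0,4,0,7.4],[0,0,4,0,7.4],[0,0,3,0,7.4],[0,0,0,0,7.4]]]'
python3 -c "
from h import *
st();to(.4295,-.199,.031,177.9);crop('top','c3',190,180,80,120,5)"
```

```text
time_s: 2.9
tcp_pos: [0.4268, -0.195, 0.077]
ee_rot: [179.7, -0.4, 178.2]
force: [0.1, -1.0, -0.4]
gripper_width: 0.796
grasp_force: 0.0
2.9 [ 426.8 -195.    77. ] [179.7  -0.4 178.2] [ 0.1 -1.  -0.4] 74.0 0.0
turn 0.33 shift cm [-0.29 -0.39  4.6 ]
```

View pics/c3.png

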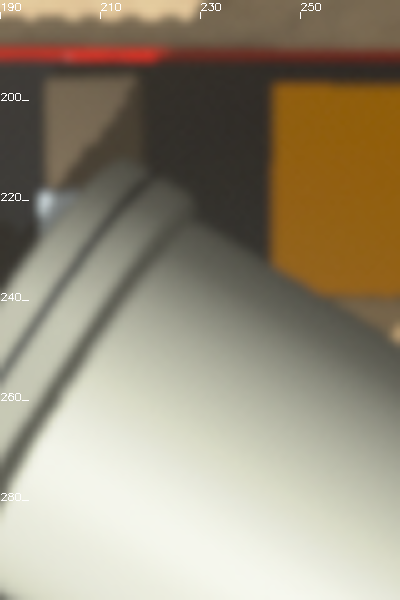

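The band is bare metal in both sun and shade, so I'll find the true width of the brush at y = −9 by closing the fingers on it later. Next I grip the block.

```bash
python3 -m jog '[[[-0.2,-0.3,2.2,0.3,7.4],[0,0,1.8,0,7.4],[0,0,0,0,7.4],[0,0,0,0,5],[0,0,0,0,5]]]' >/dev/null
python3 -m jog '[[[0,0,0,0,5],[0,0,0,0,5],[0,0,0,0,5]]]'
python3 -m jog '[[[0,0,-1,0,5],[0,0,-3,0,5],[0,0,-4,0,5],[0,0,-2,0,5]]]'
python3 -c "
from h import *
st();to(.67,.02,.13,180)"
```

```text
time_s: 3.75
tcp_pos: [0.4332, -0.2022, 0.0438]
ee_rot: [-179.9, 0.2, 177.9]
force: [-1.5, 2.3, 7.9]
gripper_width: 0.644
grasp_force: 30.0
time_s: 4.15
tcp_pos: [0.4331, -0.2026, 0.1461]
ee_rot: [-179.9, 0.2, 177.9]
force: [0.8, 0.5, -1.5]
gripper_width: 0.647
grasp_force: 30.0
4.15 [ 433.1 -202.6  146.1] [-179.9    0.2  177.9] [ 0.8  0.5 -1.5] 60.2 30.0
turn -2.1 shift cm [-23.69  22.26   1.61]
```

```bash
python3 -m jog '[[[-3.4,3.2,0,-2.1,5],[-3.4,3.2,0,0,5],[-3.4,3.2,0,0,5],[-3.4,3.2,0,0,5],[-3.4,3.2,0,0,5]]]' >/dev/null
python3 -m jog '[[[-3.4,3.2,0,0,5],[-3.4,3.1,0,0,5],[0,0,0,0,5],[0,0,0,0,5]]]'
python3 -c "
from h import *
st();to(.67,.02,.026,180)"
```

```text
time_s: 5.05
tcp_pos: [0.6709, 0.0208, 0.1415]
ee_rot: [-180.0, -0.1, -179.9]
force: [1.1, -1.0, -1.1]
gripper_width: 0.642
grasp_force: 30.0
5.05 [670.9  20.8 141.5] [-1.800e+02 -1.000e-01 -1.799e+02] [ 1.1 -1.  -1.1] 59.7 30.0
turn 0.11 shift cm [ 0.09 -0.08 11.55]
```

```bash
python3 -m jog '[[[0,0,4.5,0,5],[0,0,4,0,5],[0,0,2,0,5],[0,0,0,0,5],[0,0,0.5,0,5]]]'
python3 -m jog '[[[0,0,0.5,0,5],[0,0,0,0,5]]]'
```

```text
time_s: 5.55
tcp_pos: [0.6715, 0.019, 0.0338]
ee_rot: [-180.0, 0.1, 179.9]
force: [-0.1, -0.6, -0.9]
gripper_width: 0.646
grasp_force: 30.0
time_s: 5.75
tcp_pos: [0.6717, 0.0197, 0.028]
ee_rot: [-180.0, 0.1, 180.0]
force: [-0.8, -0.3, -0.6]
gripper_width: 0.646
grasp_force: 30.0
```

```bash
python3 -m jog '[[[0,0,0.2,0,5],[0,0,0.1,0,5],[0,0,0,0,5]]]'
python3 -m jog '[[[0,0,0.1,0,5],[0,0,0.1,0,5],[0,0,0,0,5]]]'
```

```text
time_s: 6.05
tcp_pos: [0.6711, 0.0201, 0.0239]
ee_rot: [-180.0, 0.0, -180.0]
force: [0.1, -1.2, -0.3]
gripper_width: 0.64
grasp_force: 30.0
time_s: 6.35
tcp_pos: [0.6712, 0.0201, 0.0238]
ee_rot: [-180.0, 0.0, -180.0]
force: [-7.9, 0.2, 13.4]
gripper_width: 0.643
grasp_force: 30.0
```

```bash
python3 -m jog '[[[0,0,0,0,7.5],[0,0,0,0,7.5],[0,0,-2,0,7.5],[0,0,-4,0,7.5],[0,0,-4,0,7.5]]]' >/dev/null
python3 -m jog '[[[0,0,0,0,6],[3.5,-2.3,0,-1.8,6],[4,-2.7,0,0,6],[4,-2.7,0,0,6],[4,-2.7,0,0,6]]]' >/dev/null
python3 -m jog '[[[3.5,-2.2,0,0,6],[0,0,0,0,6],[0,0,0,0,6],[0,0,0,0,6]]]'
python3 -c "
from h import *
st();to(.4823,-.1061,.023,181.8)"
```

```text
time_s: 7.75
tcp_pos: [0.4852, -0.1105, 0.1219]
ee_rot: [-180.0, 0.1, -178.2]
force: [-0.2, 0.2, -0.1]
gripper_width: 0.642
grasp_force: 0.0
7.75 [ 485.2 -110.5  121.9] [-1.800e+02  1.000e-01 -1.782e+02] [-0.2  0.2 -0.1] 59.7 0.0
turn 0.02 shift cm [0.27 0.45 9.89]
```

```bash
python3 -m jog '[[[0.27,0.45,4,0,6],[0,0,4,0,6],[0,0,0.8,0,6],[0,0,0,0,6],[0,0,0,0,6]]]'
python3 -c "
from h import *
st();to(.4823,-.1061,.023,181.8)"
```

```text
time_s: 8.25
tcp_pos: [0.4829, -0.1064, 0.0352]
ee_rot: [-180.0, 0.1, -178.1]
force: [1.1, 0.5, -0.3]
gripper_width: 0.646
grasp_force: 0.0
8.25 [ 482.9 -106.4   35.2] [-1.800e+02  1.000e-01 -1.781e+02] [ 1.1  0.5 -0.3] 60.0 0.0
turn 0.05 shift cm [0.06 0.03 1.22]
```

```bash
python3 -m jog '[[[0,0,0.8,0,6],[0,0,0.5,0,6],[0,0,0,0,6],[0,0,0,0,1.5],[0,0,0,0,1.5]]]'
python3 -m jog '[[[0,0,0,0,1.5],[0,0,0,0,1.5],[0,0,0,0,1.5]]]'
```

```text
time_s: 8.75
tcp_pos: [0.4815, -0.1064, 0.0209]
ee_rot: [-180.0, 0.0, -178.2]
force: [0.1, -0.2, -0.2]
gripper_width: 0.519
grasp_force: 0.0
time_s: 9.05
tcp_pos: [0.4814, -0.1064, 0.0207]
ee_rot: [-180.0, 0.0, -178.2]
force: [0.0, 0.4, -0.1]
gripper_width: 0.274
grasp_force: 28.2
```

```bash
python3 -m jog '[[[0,0,0,0,1.5],[0,0,0,0,1.5]]]'
python3 -m jog '[[[0,0,-0.5,0,1.5],[0,0,-1.5,0,1.5],[0,0,-3,0,1.5],[0,0,-4,0,1.5],[0,0,0,0,1.5]]]'
python3 -c "
from h import *
im=cv2.hconcat([snapshot('side')[150:330,170:400,::-1],snapshot('top')[150:330,130:340,::-1]]);cv2.imwrite('pics/d1.png',cv2.resize(im,None,fx=1.8,fy=1.8,interpolation=cv2.INTER_CUBIC))"
```

```text
time_s: 9.25
tcp_pos: [0.4815, -0.1064, 0.0207]
ee_rot: [-180.0, 0.0, -178.2]
force: [0.4, -0.6, -0.4]
gripper_width: 0.273
grasp_force: 28.2
time_s: 9.75
tcp_pos: [0.4851, -0.1075, 0.117]
ee_rot: [-179.8, 0.5, -178.2]
force: [1.1, -0.1, -0.5]
gripper_width: 0.277
grasp_force: 28.2
```

View pics/d1.png

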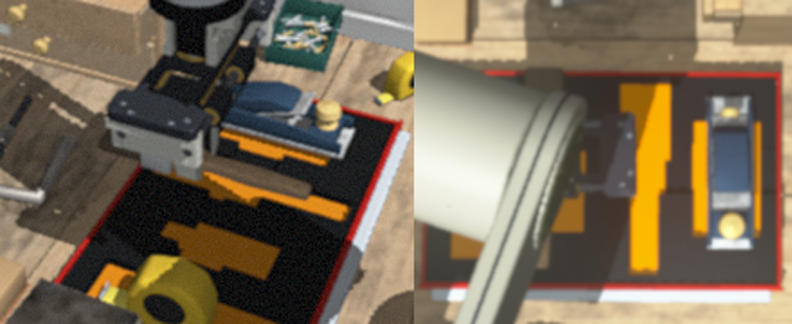

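The brush is held level, 25.5 mm wide at the grip, and its pocket is clear. I'm carrying it over.

```bash
python3 -m jog '[[[0,0,0,2.2,1.5],[1,-4.5,0,0,1.5],[0,-4.6,0,0,1.5],[0,0,0,0,1.5],[0,0,0,0,1.5]]]'
python3 -c "
from h import *
st();to(.4747,-.1985,.04,179.6)"
```

```text
time_s: 10.35
tcp_pos: [0.4694, -0.1974, 0.1088]
ee_rot: [179.9, -0.2, 179.5]
force: [0.8, 0.8, -1.5]
gripper_width: 0.269
grasp_force: 28.2
10.35 [ 469.4 -197.4  108.8] [179.9  -0.2 179.5] [ 0.8  0.8 -1.5] 25.0 28.2
turn -0.13 shift cm [-0.53 -0.1   6.88]
```

```bash
python3 -m jog '[[[-0.4,-0.1,3,0,1.5],[0,0,3.9,0,1.5],[0,0,0,0,1.5],[0,0,0,0,1.5]]]'
python3 -c "
from h import *
st();to(.4747,-.1985,.04,179.6)
im=cv2.hconcat([snapshot('side')[150:330,200:400,::-1],snapshot('top')[150:330,180:380,::-1]]);cv2.imwrite('pics/d2.png',cv2.resize(im,None,fx=2,fy=2,interpolation=cv2.INTER_CUBIC))"
```

```text
time_s: 10.75
tcp_pos: [0.4735, -0.1966, 0.0407]
ee_rot: [179.9, -0.2, 179.7]
force: [0.5, 0.7, 1.2]
gripper_width: 0.271
grasp_force: 28.2
10.75 [ 473.5 -196.6   40.7] [179.9  -0.2 179.7] [0.5 0.7 1.2] 25.2 28.2
turn 0.07 shift cm [-0.12 -0.19  0.07]
```

View pics/d2.png

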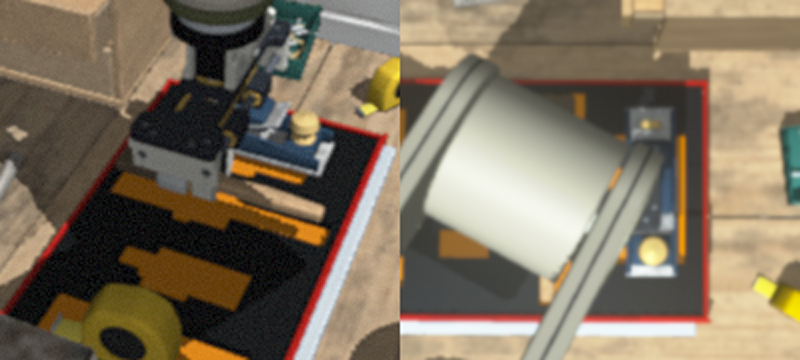

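```bash
python3 -c "
from h import *
for y in(-.198,-.190,-.206):print(pix('side',[.3706,y,.04]),pix('top',[.3706,y,.045]))"
```

```text
[361.37134523 259.07476007] [257.22125548 300.78070343]
[360.02031498 262.1379039 ] [252.90933684 300.77944177]
[362.70518444 256.05059288] [261.53332241 300.78196512]
```

```bash
python3 -m jog '[[[-0.1,-0.15,1,0,1.5],[0,0,0.7,0,1.5],[0,0,0.6,0,1.5],[0,0,0,0,1.5],[0,0,0,0,1.5]]]'
python3 -c "
from h import *
st();to(.4747,-.1985,.013,179.6)"
```

```text
time_s: 11.35
tcp_pos: [0.4755, -0.1997, 0.0184]
ee_rot: [180.0, -0.0, 179.6]
force: [-0.1, -0.0, -0.0]
gripper_width: 0.273
grasp_force: 28.2
11.35 [ 475.5 -199.7   18.4] [180.   -0.  179.6] [-0.1 -0.  -0. ] 25.4 28.2
turn 0.0 shift cm [0.08 0.12 0.54]
```

```bash
python3 -m jog '[[[0,0.1,0.4,0,1.5],[0,0,0.2,0,1.5],[0,0,0,0,1.5]]]'
python3 -m jog '[[[0,0,0,0,4.5],[0,0,0,0,4.5],[0,0,0,0,4.5],[0,0,-1.5,0,4.5],[0,0,-4,0,4.5]]]'
python3 -m jog '[[[0,0,-4,0,5],[0,4.5,0,0,5],[0,4.5,0,0,5],[0,4.5,0,0,5],[0,4.5,0,-4,5.5]]]'
python3 -c "
from h import *
st();to(.4734,-.0211,.13,184.3)"
```

```text
time_s: 11.65
tcp_pos: [0.4755, -0.1986, 0.0123]
ee_rot: [180.0, -0.0, 179.6]
force: [0.5, -0.1, -0.2]
gripper_width: 0.276
grasp_force: 28.2
time_s: 12.15
tcp_pos: [0.4728, -0.1973, 0.0653]
ee_rot: [179.8, -0.4, 179.6]
force: [1.1, 0.6, -0.3]
gripper_width: 0.482
grasp_force: 0.0
time_s: 12.65
tcp_pos: [0.4772, -0.0174, 0.1093]
ee_rot: [-180.0, 0.1, -176.4]
force: [0.2, 0.0, 0.3]
gripper_width: 0.572
grasp_force: 0.0
12.65 [477.2 -17.4 109.3] [-1.800e+02  1.000e-01 -1.764e+02] [0.2 0.  0.3] 53.2 0.0
turn -0.71 shift cm [ 0.41 -0.34 -2.07]
```

```bash
python3 -m jog '[[[0.5,-0.35,3,-0.7,5.5],[0,0,3,0,5.5],[0,0,0,0,5.5],[0,0,0,0,5.5]]]'
python3 -c "
from h import *
st();to(.4714,-.0213,.032,184.3)
crop('side','d3',200,230,130,100,6)"
```

```text
time_s: 13.05
tcp_pos: [0.4721, -0.0227, 0.0486]
ee_rot: [180.0, -0.0, -175.7]
force: [-0.5, -0.7, -0.0]
gripper_width: 0.593
grasp_force: 0.0
13.05 [472.1 -22.7  48.6] [ 180.    -0.  -175.7] [-0.5 -0.7 -0. ] 55.2 0.0
turn 0.0 shift cm [0.06 0.14 1.66]
```

View pics/d3.png

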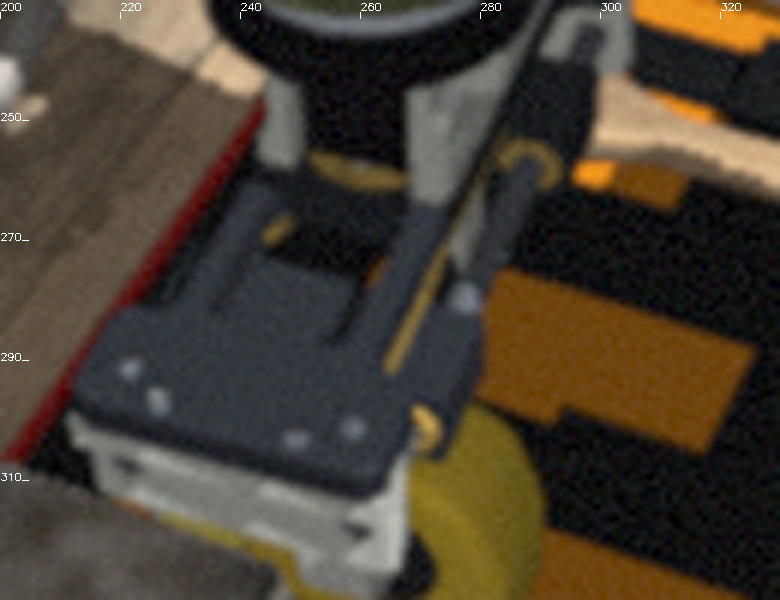

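```bash
python3 -c "
from h import *
for z in(.0,.05,.1,.15,.2):
  for p in((80,220),(80,263),(95,222),(95,262)):
    q=ray('top',*p,z);print(z,p,np.round(q,3),np.round(pix('side',q)))"
```

```text
0.0 (80, 220) [0.524 0.152 0.   ] [179. 414.]
0.0 (80, 263) [0.44 0.15 0.  ] [234. 436.]
0.0 (95, 222) [0.52  0.123 0.   ] [193. 397.]
0.0 (95, 262) [0.441 0.121 0.   ] [242. 416.]
0.05 (80, 220) [0.52  0.134 0.05 ] [184. 384.]
0.05 (80, 263) [0.44  0.131 0.05 ] [237. 404.]
0.05 (95, 222) [0.517 0.106 0.05 ] [197. 368.]
0.05 (95, 262) [0.442 0.104 0.05 ] [245. 386.]
0.1 (80, 220) [0.517 0.115 0.1  ] [188. 352.]
0.1 (80, 263) [0.441 0.113 0.1  ] [241. 371.]
0.1 (95, 222) [0.514 0.089 0.1  ] [201. 337.]
0.1 (95, 262) [0.443 0.087 0.1  ] [249. 354.]
0.15 (80, 220) [0.514 0.097 0.15 ] [193. 318.]
0.15 (80, 263) [0.442 0.095 0.15 ] [245. 336.]
0.15 (95, 222) [0.511 0.071 0.15 ] [206. 305.]
0.15 (95, 262) [0.444 0.07  0.15 ] [252. 320.]
0.2 (80, 220) [0.511 0.078 0.2  ] [199. 283.]
0.2 (80, 263) [0.443 0.076 0.2  ] [249. 298.]
0.2 (95, 222) [0.508 0.054 0.2  ] [210. 270.]
0.2 (95, 262) [0.445 0.053 0.2  ] [256. 284.]
```

There is a solid overhanging block at y > 0.096 and z up to 0.15. The gripper body reaches y ≈ 0.072 here, so it clears as long as I don't go further left. Gripping the tape.

```bash
python3 -m jog '[[[0,0.1,1.6,0,5.5],[0,0,0,0,5.5],[0,0,0,0,2.5],[0,0,0,0,2.5],[0,0,0,0,2.5]]]'
python3 -m jog '[[[0,0,0,0,2.5],[0,0,0,0,2.5],[0,0,0,0,2.5]]]'
```

```text
time_s: 13.6
tcp_pos: [0.473, -0.022, 0.0328]
ee_rot: [-180.0, 0.1, -175.7]
force: [-0.5, -0.2, 0.9]
gripper_width: 0.382
grasp_force: 18.5
time_s: 13.9
tcp_pos: [0.4729, -0.022, 0.0327]
ee_rot: [-180.0, 0.1, -175.7]
force: [-1.8, -0.9, 5.6]
gripper_width: 0.385
grasp_force: 29.9
```

```bash
python3 -m jog '[[[0,0,-1,0,2.5],[0,0,-4,0,2.5],[0,-4.4,0,4.7,2.5],[1.8,-4.4,0,0,2.5],[0,0,0,0,2.5]]]'
python3 -m jog '[[[0,0,0,0,2.5],[0,0,0,0,2.5]]]'
python3 -c "
from h import *
st();to(.4537,-.1104,.05,179.6)"
```

```text
time_s: 14.4
tcp_pos: [0.4556, -0.1135, 0.0822]
ee_rot: [-179.9, -0.0, 179.4]
force: [0.1, -0.4, -3.1]
gripper_width: 0.385
grasp_force: 29.9
time_s: 14.6
tcp_pos: [0.4569, -0.1086, 0.0815]
ee_rot: [180.0, -0.0, 179.6]
force: [0.6, -0.3, -3.1]
gripper_width: 0.386
grasp_force: 29.9
14.6 [ 456.9 -108.6   81.5] [180.   -0.  179.6] [ 0.6 -0.3 -3.1] 35.9 29.9
turn 0.01 shift cm [ 0.32 -0.18  3.15]
```

```bash
python3 -m jog '[[[0.3,-0.18,2,0,2.5],[0,0,1.1,0,2.5],[0,0,0,0,2.5],[0,0,0,0,2.5]]]'
python3 -c "
from h import *
st();to(.4537,-.1104,.033,179.6)
crop('side','d4',200,210,160,120,5)"
```

```text
time_s: 15.0
tcp_pos: [0.454, -0.1103, 0.0504]
ee_rot: [180.0, -0.1, 179.7]
force: [0.0, 0.2, -2.5]
gripper_width: 0.385
grasp_force: 29.9
15.0 [ 454.  -110.3   50.4] [ 1.800e+02 -1.000e-01  1.797e+02] [ 0.   0.2 -2.5] 35.8 29.9
turn 0.08 shift cm [ 0.03 -0.01  1.74]
```

View pics/d4.png

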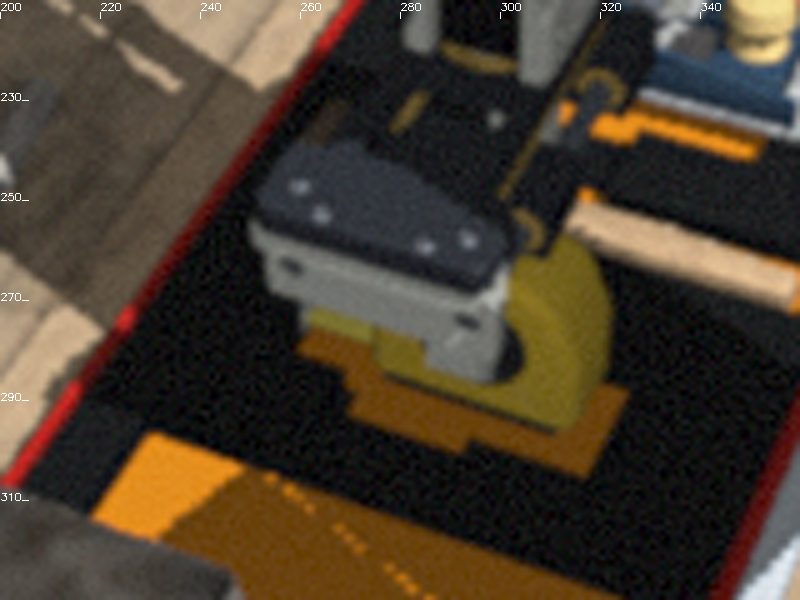

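The tape sits just over its pocket, with the tongue over the slot around (267, 275). The brush handle lies in its slot. Lowering.

```bash
python3 -m jog '[[[0,0,0.8,0,2.5],[0,0,0.6,0,2.5],[0,0,0.1,0,2.5],[0,0,0,0,2.5]]]'
python3 -m jog '[[[0,0,0.15,0,2.5],[0,0,0.1,0,2.5],[0,0,0,0,2.5]]]'
```

```text
time_s: 15.45
tcp_pos: [0.4538, -0.1111, 0.0352]
ee_rot: [180.0, -0.0, 179.6]
force: [0.0, 0.2, -3.6]
gripper_width: 0.382
grasp_force: 29.9
time_s: 15.75
tcp_pos: [0.4541, -0.1112, 0.0331]
ee_rot: [-180.0, -0.0, 179.6]
force: [0.4, -0.0, -2.1]
gripper_width: 0.384
grasp_force: 29.9
```

```bash
python3 -m jog '[[[0,0,0,0,5.2],[0,0,0,0,5.2],[0,0,0,0,5.2],[0,0,-3,0,5.2],[0,0,-4,0,5.2]]]' >/dev/null
python3 -m jog '[[[0,0,-3,0,5.2],[-1,-4.4,0,0,5.2],[-1,-4.4,0,0,5.2],[-1,-4.4,0,0,5.2],[0,-4.4,0,0,5.2]]]'
python3 -m jog '[[[0,0,0,0,5.2],[0,0,0,0,5.2]]]'
python3 -c "
from h import *
st();to(.4846,-.2888,.07,179.7)"
```

```text
time_s: 16.75
tcp_pos: [0.4839, -0.2892, 0.1337]
ee_rot: [-180.0, 0.1, 179.7]
force: [1.0, 0.2, 0.8]
gripper_width: 0.562
grasp_force: 0.0
time_s: 16.95
tcp_pos: [0.4826, -0.2881, 0.1329]
ee_rot: [180.0, -0.0, 179.5]
force: [-0.0, 0.1, -0.5]
gripper_width: 0.561
grasp_force: 0.0
16.95 [ 482.6 -288.1  132.9] [180.   -0.  179.5] [-0.   0.1 -0.5] 52.2 0.0
turn -0.21 shift cm [-0.2  -0.07  6.29]
```

```bash
python3 -m jog '[[[-0.2,-0.05,4,-0.2,5.2],[0,0,3,0,5.2],[0,0,1.2,0,5.2],[0,0,0,0,5.2],[0,0,0,0,5.2]]]'
python3 -m jog '[[[0,0,0,0,2.5],[0,0,0,0,2.5],[0,0,0,0,2.5],[0,0,0,0,2.5],[0,0,0,0,2.5]]]'
python3 -c "
from h import *
st()
im=cv2.hconcat([snapshot('side')[150:300,240:400,::-1],snapshot('top')[170:320,200:360,::-1]]);cv2.imwrite('pics/d5.png',cv2.resize(im,None,fx=2.5,fy=2.5,interpolation=cv2.INTER_CUBIC))"
```

```text
time_s: 17.45
tcp_pos: [0.4856, -0.2876, 0.0524]
ee_rot: [-180.0, 0.1, 179.9]
force: [-0.3, -0.6, 1.0]
gripper_width: 0.56
grasp_force: 0.0
time_s: 17.95
tcp_pos: [0.4859, -0.2891, 0.0528]
ee_rot: [-179.9, 0.1, 179.8]
force: [0.1, -3.5, 6.4]
gripper_width: 0.379
grasp_force: 30.0
17.95 [ 485.9 -289.1   52.8] [-1.799e+02  1.000e-01  1.798e+02] [ 0.1 -3.5  6.4] 35.3 30.0
```

View pics/d5.png

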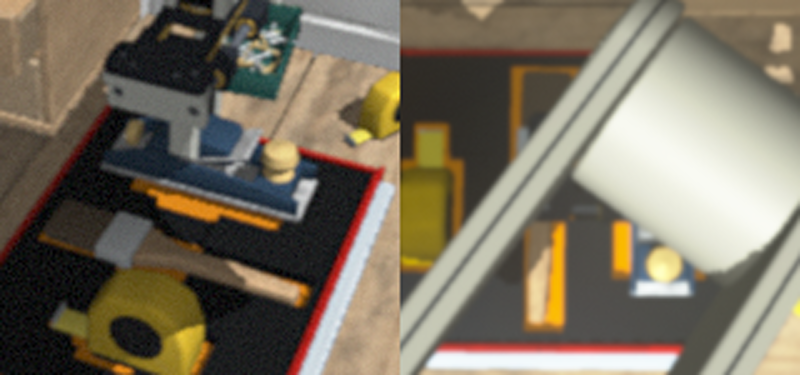

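```bash
python3 -m jog '[[[0,0,-1,0,2.5],[0,0,-3,0,2.5],[0,0,-4,0,2.5],[0,0,-1,0,2.5],[0,0,0,0,2.5]]]'
python3 -m jog '[[[0.1,4.4,0,0,2.5],[0.1,4.4,0,0,2.5],[0.1,4.4,0,0,2.5],[0.1,4.4,0,0,2.5],[0.1,4.4,0,0,2.5]]]'
python3 -m jog '[[[0,4,0,0,2.5],[0,0,0,0,2.5],[0,0,0,0,2.5],[0,0,0,0,2.5]]]'
python3 -c "
from h import *
st();to(.481,-.0226,.062,179.7)"
```

```text
time_s: 18.55
tcp_pos: [0.4859, -0.2884, 0.1428]
ee_rot: [-179.9, 0.2, 179.8]
force: [0.1, 0.1, -6.1]
gripper_width: 0.38
grasp_force: 30.0
time_s: 19.05
tcp_pos: [0.4785, -0.0657, 0.138]
ee_rot: [179.9, -0.2, 179.8]
force: [1.1, 0.6, -4.6]
gripper_width: 0.38
grasp_force: 30.0
time_s: 19.45
tcp_pos: [0.4798, -0.0283, 0.1395]
ee_rot: [-180.0, -0.1, 179.8]
force: [0.1, -0.1, -6.5]
gripper_width: 0.379
grasp_force: 30.0
19.45 [479.8 -28.3 139.5] [-1.800e+02 -1.000e-01  1.798e+02] [ 0.1 -0.1 -6.5] 35.3 30.0
turn 0.1 shift cm [-0.11  0.58  7.75]
```

```bash
python3 -m jog '[[[-0.1,0.55,3,0,2.5],[0,0,3,0,2.5],[0,0,1.5,0,2.5],[0,0,0,0,2.5],[0,0,0,0,2.5]]]'
python3 -c "
from h import *
st();to(.481,-.0226,.0428,179.7)
im=cv2.hconcat([snapshot('side')[220:370,190:350,::-1],snapshot('top')[170:320,100:260,::-1]]);cv2.imwrite('pics/d6.png',cv2.resize(im,None,fx=2.5,fy=2.5,interpolation=cv2.INTER_CUBIC))"
```

```text
time_s: 19.95
tcp_pos: [0.4816, -0.0233, 0.066]
ee_rot: [-180.0, -0.1, 179.7]
force: [0.6, -0.1, -5.3]
gripper_width: 0.383
grasp_force: 30.0
19.95 [481.6 -23.3  66. ] [-1.800e+02 -1.000e-01  1.797e+02] [ 0.6 -0.1 -5.3] 35.6 30.0
turn 0.02 shift cm [0.06 0.07 2.32]
```

View pics/d6.png

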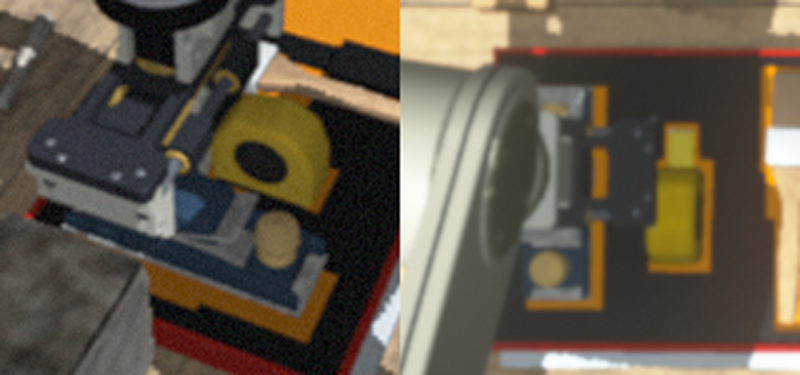

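```bash
python3 -m jog '[[[0.05,0.05,1,0,2.5],[0,0,0.6,0,2.5],[0,0,0.4,0,2.5],[0,0,0,0,2.5],[0,0,0,0,2.5]]]'
python3 -m jog '[[[0,0,0.15,0,2.5],[0,0,0.1,0,2.5],[0,0,0,0,2.5],[0,0,0,0,2.5]]]'
```

```text
time_s: 20.55
tcp_pos: [0.4812, -0.0218, 0.046]
ee_rot: [180.0, -0.0, 179.8]
force: [0.5, 0.1, -6.3]
gripper_width: 0.385
grasp_force: 30.0
time_s: 20.95
tcp_pos: [0.4815, -0.0219, 0.0439]
ee_rot: [-180.0, 0.0, 179.8]
force: [0.4, -0.2, -4.4]
gripper_width: 0.378
grasp_force: 30.0
```

```bash
python3 -m jog '[[[0,0,0.1,0,2.5],[0,0,0,0,5.2],[0,0,0,0,5.2],[0,0,0,0,5.2],[0,0,-3,0,5.2]]]'
python3 -m jog '[[[0,0,-4,0,5.2],[0,0,-4,0,6],[-4.5,0,0,0,7.4],[-4.5,1.4,0,0,7.4],[-4.5,1.4,0,0,7.4]]]'
python3 -m jog '[[[-4.5,1.4,0,0,7.4],[-0.6,0,0,0,7.4],[0,0,0,0,7.4],[0,0,0,0,7.4]]]'
python3 -c "
from h import *
st();to(.6675,.02,.013,180)
crop('top','d7',130,100,210,220,2.7)"
```

```text
time_s: 21.45
tcp_pos: [0.478, -0.0214, 0.0693]
ee_rot: [179.9, -0.4, 179.8]
force: [0.3, -0.1, 0.9]
gripper_width: 0.559
grasp_force: 0.0
time_s: 21.95
tcp_pos: [0.6186, 0.0057, 0.1543]
ee_rot: [-180.0, 0.2, 179.7]
force: [0.5, -0.0, 0.5]
gripper_width: 0.789
grasp_force: 0.0
time_s: 22.35
tcp_pos: [0.6667, 0.0192, 0.1527]
ee_rot: [-180.0, -0.0, 179.8]
force: [0.5, -1.1, -0.6]
gripper_width: 0.793
grasp_force: 0.0
22.35 [666.7  19.2 152.7] [-180.    -0.   179.8] [ 0.5 -1.1 -0.6] 73.8 0.0
turn -0.19 shift cm [-0.08  0.08 13.97]
```

View pics/d7.png

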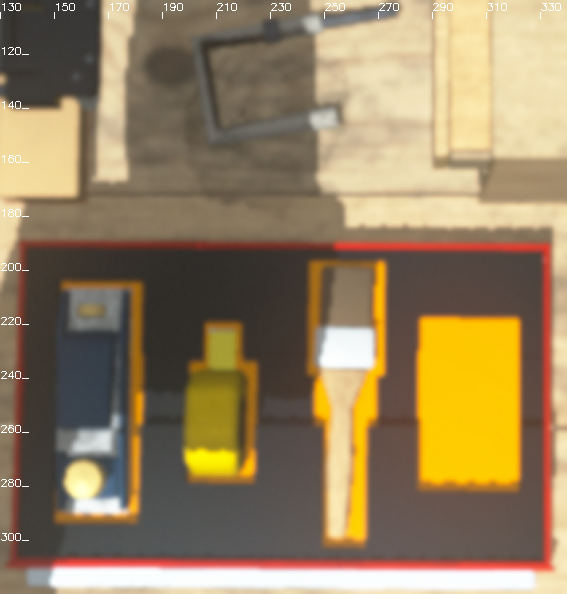

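Three tools are home: plane, tape and brush all lie within their amber outlines. Block corner is at about (160, 173). Fetching the sanding block.

```bash
python3 -c "
from h import *
print(pix('top',[.612,-.01,.03]),ray('top',159.6,173.3,.03))"
python3 -m jog '[[[-0.1,0.1,4.5,0,7.4],[0,0,4.5,0,7.4],[0,0,3,0,7.4],[0,0,1.6,0,7.4],[0,0,0,0,7.4]]]'
python3 -m jog '[[[0,0,0,0,7.4],[0,0,0,0,5],[0,0,0,0,5],[0,0,0,0,5],[0,0,0,0,5]]]'
```

```text
[160.10623346 173.09957237] [ 0.61161131 -0.00903356  0.03      ]
time_s: 22.9
tcp_pos: [0.666, 0.0202, 0.0148]
ee_rot: [180.0, -0.2, 179.8]
force: [0.4, -0.1, 0.0]
gripper_width: 0.795
grasp_force: 0.0
time_s: 23.4
tcp_pos: [0.6701, 0.0204, 0.019]
ee_rot: [-180.0, 0.2, 179.8]
force: [-1.8, -0.2, 8.0]
gripper_width: 0.647
grasp_force: 30.0
```

```bash
python3 -m jog '[[[0,0,-2,0,5],[0,0,-4.5,0,5],[0,0,-4.5,0,5],[0,0,-1,0,5],[0,0,0,0,5]]]'
python3 -m jog '[[[4.5,0,0,0,5],[4.5,-1,0,0,5],[4.5,-1,0,0,5],[4,-2.5,0,0,5],[2.6,-4,0,0,5]]]'
python3 -m jog '[[[0,-4.5,0,0,5],[0,-4.5,0,0,5],[0,-4.5,0,0,5],[0,-4.5,0,0,5],[0,-4,0,0,5]]]'
python3 -m jog '[[[0,0,0,0.1,5],[0,0,0,0,5],[0,0,0,0,5]]]'
python3 -c "
from h import *
st();to(.4688,-.2865,.05,179.6)"
```

```text
time_s: 23.9
tcp_pos: [0.6707, 0.0204, 0.1406]
ee_rot: [-180.0, 0.4, 179.8]
force: [-0.1, -0.1, -1.5]
gripper_width: 0.646
grasp_force: 30.0
time_s: 24.4
tcp_pos: [0.4632, -0.0624, 0.1335]
ee_rot: [179.9, -0.3, 180.0]
force: [1.2, 0.4, -0.0]
gripper_width: 0.648
grasp_force: 30.0
time_s: 24.9
tcp_pos: [0.4648, -0.2852, 0.1341]
ee_rot: [179.9, -0.2, 179.8]
force: [2.9, 1.4, -1.2]
gripper_width: 0.647
grasp_force: 30.0
time_s: 25.2
tcp_pos: [0.4656, -0.2825, 0.135]
ee_rot: [179.9, -0.1, 179.7]
force: [0.3, -0.0, -1.3]
gripper_width: 0.646
grasp_force: 30.0
25.2 [ 465.6 -282.5  135. ] [ 1.799e+02 -1.000e-01  1.797e+02] [ 0.3 -0.  -1.3] 60.1 30.0
turn 0.13 shift cm [-0.32 -0.4   8.5 ]
```

```bash
python3 -m jog '[[[-0.3,-0.4,3,0.1,5],[0,0,4,0,5],[0,0,1.3,0,5],[0,0,0,0,5],[0,0,0,0,5]]]'
python3 -c "
from h import *
st();to(.4688,-.2865,.03,179.6)
im=cv2.hconcat([snapshot('side')[170:320,240:400,::-1],snapshot('top')[170:320,200:360,::-1]]);cv2.imwrite('pics/d8.png',cv2.resize(im,None,fx=2.5,fy=2.5,interpolation=cv2.INTER_CUBIC))"
```

```text
time_s: 25.7
tcp_pos: [0.4699, -0.2875, 0.0547]
ee_rot: [-180.0, 0.0, 179.7]
force: [-0.3, -1.2, 0.1]
gripper_width: 0.648
grasp_force: 30.0
25.7 [ 469.9 -287.5   54.7] [-180.     0.   179.7] [-0.3 -1.2  0.1] 60.2 30.0
turn 0.06 shift cm [0.11 0.1  2.47]
```

View pics/d8.png

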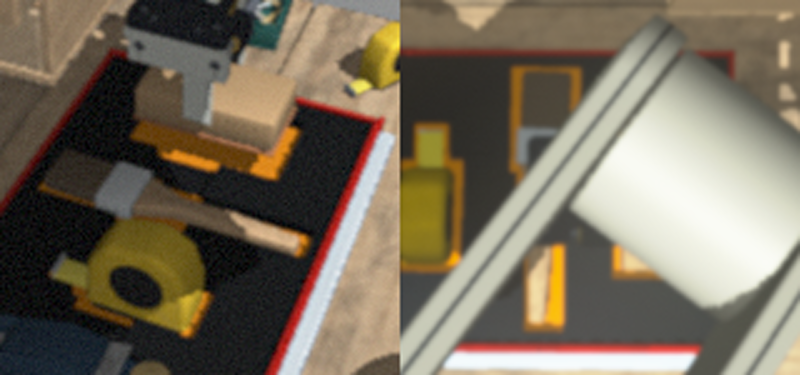

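The block is held level just above its own pocket. I'm correcting by 1 mm and lowering.

```bash
python3 -m jog '[[[0.1,0.1,1,0,5],[0,0,0.7,0,5],[0,0,0.5,0,5],[0,0,0,0,5],[0,0,0,0,5]]]'
python3 -m jog '[[[0,0,0.15,0,5],[0,0,0.1,0,5],[0,0,0,0,5]]]'
```

```text
time_s: 26.3
tcp_pos: [0.4682, -0.2867, 0.0314]
ee_rot: [180.0, -0.0, 179.6]
force: [0.4, 0.5, -0.6]
gripper_width: 0.649
grasp_force: 30.0
time_s: 26.6
tcp_pos: [0.4684, -0.2869, 0.0291]
ee_rot: [-180.0, 0.0, 179.6]
force: [-0.6, 0.0, -0.7]
gripper_width: 0.647
grasp_force: 30.0
```

```bash
python3 -m jog '[[[0,0,0,0,7.2],[0,0,0,0,7.2],[0,0,0,0,7.2],[0,0,-3,0,7.2],[0,0,-4.5,0,7.2]]]'
python3 -m jog '[[[0,0,-4.5,0,7.2],[0,4.5,0,0,7.2],[0,4.8,0,0,7.2],[0,4.8,0,0,7.2],[0,4.8,0,0,7.2]]]' >/dev/null
python3 -m jog '[[[-2,4.5,0,0,7.2],[-4,2,0,0,7.2],[-4.5,0,0,0,7.2],[-4.5,0,0,0,7.2],[-3,0,0,0,7.2]]]' 
python3 -m jog '[[[0,0,0,0,7.2],[0,0,0,0,7.2]]]' >/dev/null
python3 -c "
from h import *
a=cv2.resize(snapshot('top')[180:320,130:340,::-1],(400,267),interpolation=cv2.INTER_CUBIC)
b=cv2.resize(snapshot('side')[160:400,170:440,::-1],(400,356),interpolation=cv2.INTER_CUBIC)
cv2.imwrite('pics/d9.png',cv2.hconcat([cv2.copyMakeBorder(a,0,89,0,0,0),b]))"
```

```text
time_s: 27.1
tcp_pos: [0.4661, -0.2851, 0.1016]
ee_rot: [179.8, -0.3, 179.6]
force: [0.6, -0.3, 0.2]
gripper_width: 0.774
grasp_force: 0.0
time_s: 28.1
tcp_pos: [0.6525, -0.0334, 0.149]
ee_rot: [-180.0, 0.1, 179.7]
force: [-0.0, 1.3, 0.3]
gripper_width: 0.773
grasp_force: 0.0
```

View pics/d9.png

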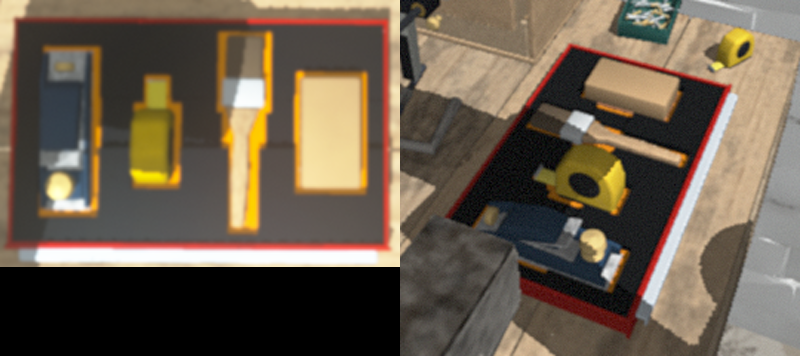

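All four look home and the tin and clamp look untouched. The handle end sits close to its slot's left wall, so I'll check with pixel values that it is inside and down.

```bash
python3 - <<'E'
from h import *
for n,c0,c1,rows in(("top",246,270,(262,270,280,290,296)),):
    h=cv2.cvtColor(snapshot(n),cv2.COLOR_RGB2HSV)
    for r in rows:print(n,r,c0,"S",h[r,c0:c1,1].tolist(),"V",h[r,c0:c1,2].tolist())
T=lambda p:np.round(pix("top",p),1)
# tray frame brush insert: origin (466.6,-198.5)
for x in(.40,.37):print("slot L bottom/top, R top",x,T([x,-.1835,.01]),T([x,-.1835,.02]),T([x,-.2135,.02]))
h=cv2.cvtColor(snapshot("side"),cv2.COLOR_RGB2HSV)
for u in(340,348,354):print("side",u,"S",h[245:285,u,1].tolist())
for x in(.40,.385,.375):
  for z in(.024,.034):print(x,z,"side handle R/L top edge",np.round(pix("side",[x,-.203,z]),1),np.round(pix("side",[x,-.187,z]),1),"slot L bottom/top",np.round(pix("side",[x,-.1835,.01]),1),np.round(pix("side",[x,-.1835,.02]),1))
E
```

```text
top 262 246 S [28, 31, 50, 126, 185, 162, 113, 86, 80, 81, 81, 80, 85, 99, 150, 223, 255, 255, 255, 207, 148, 74, 45, 37] V [83, 83, 87, 123, 194, 237, 244, 244, 244, 243, 243, 242, 238, 223, 224, 248, 253, 254, 252, 228, 157, 104, 90, 89]
top 270 246 S [30, 30, 48, 105, 134, 115, 89, 76, 75, 80, 80, 79, 82, 96, 144, 211, 255, 255, 245, 191, 126, 60, 40, 37] V [86, 85, 90, 119, 171, 220, 240, 247, 247, 246, 245, 245, 242, 230, 229, 249, 253, 254, 251, 219, 140, 98, 90, 90]
top 280 246 S [26, 28, 55, 109, 126, 105, 85, 75, 74, 78, 80, 83, 95, 135, 197, 255, 255, 255, 233, 187, 120, 56, 38, 36] V [89, 90, 97, 124, 170, 216, 239, 246, 247, 245, 244, 243, 234, 229, 246, 253, 254, 254, 251, 221, 142, 101, 94, 93]
top 290 246 S [22, 25, 48, 108, 136, 114, 85, 71, 69, 70, 74, 88, 123, 183, 227, 255, 255, 249, 217, 179, 113, 47, 32, 29] V [92, 93, 100, 127, 178, 226, 245, 250, 250, 249, 246, 234, 219, 237, 252, 254, 254, 254, 251, 221, 144, 104, 97, 96]
top 296 246 S [19, 22, 43, 109, 150, 129, 93, 73, 69, 74, 84, 113, 164, 212, 239, 247, 245, 244, 213, 176, 109, 44, 26, 26] V [94, 94, 100, 
[... 725 characters left out ...]
 8, 17, 44, 39, 41, 9, 15, 53, 45, 20]
0.4 0.024 side handle R/L top edge [345.3 258.9] [342.4 264.9] slot L bottom/top [341.3 271.7] [341.6 267.8]
0.4 0.034 side handle R/L top edge [345.7 254.9] [342.8 260.9] slot L bottom/top [341.3 271.7] [341.6 267.8]
0.385 0.024 side handle R/L top edge [353.4 261.3] [350.7 267.4] slot L bottom/top [349.4 274.2] [349.9 270.3]
0.385 0.034 side handle R/L top edge [353.9 257.3] [351.1 263.3] slot L bottom/top [349.4 274.2] [349.9 270.3]
0.375 0.024 side handle R/L top edge [358.9 262.9] [356.2 269. ] slot L bottom/top [354.9 275.9] [355.4 272. ]
0.375 0.034 side handle R/L top edge [359.4 258.9] [356.7 265. ] slot L bottom/top [354.9 275.9] [355.4 272. ]
```

```bash
python3 -c "
from rig import *
print(hand_in())"
```

```text
the job is handed in; nothing more can be done
None
```

I handed the job in at about 28 s of the 102 s, with the block plane, sanding block, tape measure and brush each let go in their own pockets; the screw tin and G-clamp were left alone, and the brush is down but its handle rests against one wall of its slot.

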